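Clear the pitcher and hold the tilt-out tea bin open

TASK

The glass pitcher is standing in the way of the tilt-out bin: first stand it upright wholly on the round cork coaster, without dropping it, and let go of it. Then draw the bin open by its steel bar handle to 30 degrees, never past 40 and without letting it snap back, and finish while still holding the handle there against the bin's spring, so that I can tip the spent leaves in. Leave everything else on the table where it stands.

Things in the scene. Friction and masses are not known exactly. Their poses are not given: they have to be found in the camera images.
- pitcher: Straight glass pitcher with bamboo lid, 62 mm across, 148 mm tall, 0.3 kg, base 58 mm, standing before the bin. Origin: centre of its underside, z up. Glass handle on its -x side, to 60 mm from the axis, 25 to 117 mm up; spout on +x, to 40 mm, 130 mm up; +y and -y sides plain. Handle turned away from the bin (within 0.5 rad): fingers closing along its y, 115 mm up, clear the bin handle.
- coaster: Round cork coaster, 110 mm in diameter, 6 mm thick, fixed to the table, on the left or on the right of the bin, across from the black tray. Origin: centre of its underside, on the table.
- bin_pull: Dark steel bar handle of the bin: level round bar 10 mm thick, 110 mm long along its y, with end posts, its axis 45 mm out from the bin's panel (40 mm free behind it). Origin: middle of the bar, 176 mm above the table when closed. -x points out of the panel (to the robot), z up the panel; it turns with the bin. Panel top 6 mm above the bar axis, riser top 24 mm above it.
- bin_hinge (a point): Middle of the bin's hinge line, at the bottom front edge of its panel, 22 mm above the table, fixed. Its y axis is the hinge line, its -x axis points straight out of the riser's front (to the robot), z up. The middle of the bar handle lies 154 mm above and 45 mm in front of it when the bin is closed (160 mm from the hinge line).
- bin (a joint): Opening angle of the tilt-out bin, rad: 0 closed (panel upright), growing as the panel's top swings out to the robot and down about the hinge; 0.524 is 30 degrees, hard stop at 0.87. Spring and weight push it shut at every angle (3 to 6 N to hold at the bar); let go, it snaps shut. The bin weighs about 0.6 kg; panel 178 mm wide, 166 mm tall.
- riser: Bamboo tea-ware riser, a fixed open cabinet at the back of the table, 420 mm wide (its y), 200 mm deep (its x) and 200 mm tall, with the tilt-out bin between two open bays. Origin: centre of its underside; its front is its -x side, 100 mm from the origin.
- tray: Black plastic tea tray, 240 (x) by 190 (y) mm, rim 22 mm high, fixed to the table, with a bamboo slotted cup rack 45 mm high along its +y side. Origin: centre of its underside.
- gaiwan: Celadon gaiwan (saucer, bowl and lid in one), 100 mm across, 97 mm tall, on the tray. Origin: centre of its underside. Leave alone.
- tin: Green tea tin, 64 mm across, 110 mm tall, on top of the riser towards its back. Origin: centre of its underside. Leave alone.
- scoop: Steel tea scoop, 165 mm long, 12 mm high, lying on the table at the left side. Origin: on the table under the middle of its length. Leave alone.
- tea_pet: Small brown clay figure, 58 mm across, 60 mm tall, on the table at the right side. Origin: centre of its underside. Leave alone.
- cup0: White porcelain tea cup, 54 mm across, 45 mm tall, standing in a slot of the cup rack on the tray. Origin: centre of its underside. Leave alone.
- cup1: White porcelain tea cup, 54 mm across, 45 mm tall, standing in a slot of the cup rack on the tray. Origin: centre of its underside. Leave alone.
- cup2: White porcelain tea cup, 54 mm across, 45 mm tall, standing in a slot of the cup rack on the tray. Origin: centre of its underside. Leave alone.

How it is judged:
By the outcome, as a careful person would: the job done as asked, in the order asked, and still so for the second after the job is handed in, while the arm keeps its last pose, push and grip.
It also fails if it takes over 51 s, if anything falls off the work surface, if the arm or the gripper's body presses on something with over 40 N, if the wrist force passes 120 N, or if a joint passes its speed limit or range.

ROBOT

A 6-joint arm with a two-finger parallel gripper is mounted at the origin on the work surface. World frame = base frame: x ahead of the robot, y to its left, z up, the work surface at z = 0. Lengths are in m, angles in rad, forces in N, time in s.
With the tool pointing down it reaches from about 0.25 to 0.8 m from the base axis. Payload 8.5 kg.
Tool frame: the origin (TCP) lies between the finger pads; the fingertips stand 25 mm ahead of it and the grasp point (between the pads) lies 6 mm ahead of it (robot.tip_reach is the distance from the TCP to the fingertips, in m); x points along the fingers, z is the direction in which the jaws open and shut, and the axes are right-handed (so a half turn about x gives the same grasp; the last joint's range is limited). The gripper opens to 85 mm and grips with 20 to 120 N. Pads are 22 mm wide; open, the fingers measure 114 mm over their backs; the gripper's body (76 mm by 85 mm) begins 54 mm behind the grasp point. The pads swing forward as they close: fully open they stand 13 mm farther back than shut.
Start: joints at [0, 0.238, -0.013, 1.319, 0, 1.571], TCP at [0.525, -0, 0.256] pointing down, gripper open.
Joint ranges: [-2.66, 2.66], [-1.03, 1.9], [-1.14, 1.46], [-1.82, 2.27], [-1.45, 1.34], [-3.14, 3.14]. Speed limits (rad/s): [2.22, 2.22, 2.79, 3.14, 3.14, 3.14].

INTERFACE

Orientations are given as a unit quaternion [w, x, y, z].
In Python, from workcell import robot gives the robot as it stands. The module is installed in compiled form; this text tells all that it offers.
- The arm moves only by the tool jog_arm, never from a script. Its argument "deltas" is a list of rows, each an object of numbers: "dx", "dy", "dz": the shift along the world's x, y, z as a fraction of full scale; "yaw": the turn about the world's z as a fraction of full scale; "grip": the opening, from 0 (shut) to 1 (fully open). In form: [{"dx": .., "dy": .., "dz": .., "yaw": .., "grip": ..}, ...]. A call has 1 to 5 rows; each row shifts and turns the pose as measured when the row begins; what a row does not reach is not made up. Full scale, the value 1, is 2 cm for a shift and 90 degrees for a turn. A row lasts 1/8 s, in which the tool goes at most 62.5 mm and 10.7 degrees, less where a joint would pass 70% of its speed; a pose out of reach is approached as far as the arm can. A call with a number of a shift or a turn outside -1 to 1 is refused whole. A call with a gripper value outside its range is refused whole. The fingers move at their own pace and stop on an object; "grip_force" is the grip in N (left out, the last holds). Time passes only in rows, so rows that do not move let the fingers close. It gives the time, the measured TCP pose, the force and the opening at its end, in the units of the state.
- robot.state(): the state, without advancing time (a new reading comes with each control period).
- robot.capture(name): name is "scene" or "side" or "wrist"; returns a dict with "color" (400x640x3 uint8, blue, green, red), "depth" (400x640 float32, m along the optical axis (not along the pixel's ray), 0 where there is no reading), "intrinsics" (3x3 intrinsics, pixels), "k1" (the pictures are not rectified: a ray, as slopes to the right and down, at radius r is drawn at 1 + k1 r^2 times it, then the intrinsics apply), "R" (3x3) and "t" (3): a world point X has camera coordinates R X + t. Camera axes: x right, y down, z forward; pixel columns grow to the right and rows downward; lengths in m; the calibration is good to about 2 mm. A picture is of the moment at which its call begins.
- robot.job_done(): hands the job in, once; it reports no verdict.
Trained networks look in a picture, given as the dict that the camera call returned (one of the last four; its "shot" number tells which), for a name from the list of things; names that differ only in an ending like _2 or _b are one class to them, and where a whole thing is asked for, a point or a joint stands for the part that bears it (a point fixed in the world has none). Each returns a list of dicts, best first, with "conf" (0 to 1); they miss things now and then, are a little off and sometimes report something else, mostly with a low value. They report only what shows in the picture. A call takes as long as a camera call.
- robot.trace(picture, target): "pixels" (400x640 bool, what is visible of it).
- robot.place_of(picture, target): "point" ([x, y, z] in m, in world coordinates, good to about 4 mm: a listed point, or the origin of a listed thing).
The state is a dict: "time_s": time; "joint_pos": joint angles; "qvel": joint speeds; "tau": joint torques, N m; "eef_pos": TCP position; "eef_rot": TCP orientation; "ft_force": force on the tool from outside, world axes, zero at the start; "torque": the same for the moment, N m; "finger_gap": finger opening in m.
Only numpy, scipy, OpenCV 4.12 (cv2) and the standard library are available. Lean on these libraries where they do the work, as an engineer would, in place of code of your own. Each camera call takes 0.05 s, during which the arm holds its last target. There are 200 camera calls.

## Working session

There is one attempt and no reset: what is moved stays moved. The work goes in short steps, Python scripts to look and compute and a tool call to move; the robot and the scene stay as the last step left them, time stands still between calls to the robot, and variables do not carry over. Pictures are saved under pics/ and viewed, about 8 in all and at most 12, crops included, and the job is handed in when it is done.

Besides the shell and the picture viewer there is one more tool, called after "Request:" by a JSON object that holds its "api" and its "payload", one argument or row to a line. jog_arm: Moves the arm, as the interface text tells. Its arguments: {"type":"object","properties":{"deltas":{"type":"array","items":{"type":"object","properties":{"dx":{"type":"number","minimum":-1,"maximum":1},"dy":{"type":"number","minimum":-1,"maximum":1},"dz":{"type":"number","minimum":-1,"maximum":1},"yaw":{"type":"number","minimum":-1,"maximum":1},"grip":{"type":"number"}}}},"grip_force":{"type":"number"}},"required":["deltas"]}

```bash
mkdir -p pics; python3 - <<'E'
from workcell import robot
import cv2,numpy as np
s=robot.state();print(s['time_s'],s['eef_pos'],s['eef_rot'],s['finger_gap'],s['ft_force'])
for n in ['scene','side']:
    p=robot.capture(n);cv2.imwrite(f'pics/{n}0.png',p['color'])
    for t in ['pitcher','coaster','bin_pull','bin_hinge','riser','tray','gaiwan','tin','scoop','tea_pet']:
        r=robot.place_of(p,t)
        print(n,t,[(np.round(q['point'],3).tolist(),round(q['conf'],2),{k:v for k,v in q.items() if k not in('point','conf')}) for q in r[:2]])
E
```

```text
0.0 [5.24632372e-01 9.10262975e-06 2.55677200e-01] [ 7.06607717e-01 -4.20833683e-06  7.07605493e-01  1.02383717e-05] 0.0851760997815456 [ 0.05545835 -0.02904931 -0.20111527]
scene pitcher [([0.534, -0.091, 0.0], 0.79, {})]
scene coaster [([0.392, -0.326, -0.003], 0.62, {})]
scene bin_pull [([0.616, -0.052, 0.179], 0.58, {}), ([0.392, -0.327, -0.006], 0.57, {})]
scene bin_hinge [([0.66, -0.055, 0.027], 0.92, {})]
scene riser [([0.76, -0.037, 0.001], 0.76, {}), ([0.417, 0.298, -0.001], 0.64, {})]
scene tray [([0.419, 0.297, -0.001], 0.94, {})]
scene gaiwan [([0.447, 0.256, 0.006], 0.66, {}), ([0.342, 0.34, 0.005], 0.23, {})]
scene tin [([0.801, -0.045, 0.203], 0.98, {}), ([0.616, -0.051, 0.174], 0.57, {})]
scene scoop [([0.435, 0.526, -0.001], 0.53, {})]
scene tea_pet [([0.406, -0.568, -0.002], 0.56, {})]
side pitcher [([0.533, -0.092, -0.003], 0.85, {})]
side coaster [([0.394, -0.326, -0.002], 0.56, {})]
side bin_pull [([0.615, -0.056, 0.175], 0.62, {})]
side bin_hinge [([0.66, -0.049, 0.025], 0.96, {}), ([0.349, 0.346, 0.005], 0.27, {})]
side riser []
side tray [([0.346, 0.343, 0.002], 0.37, {})]
side gaiwan []
side tin [([0.802, -0.047, 0.2], 0.67, {})]
side scoop [([0.434, 0.519, -0.002], 0.86, {}), ([0.66, -0.049, 0.019], 0.51, {})]
side tea_pet [([0.408, -0.564, -0.004], 0.56, {}), ([0.418, 0.297, -0.0], 0.38, {})]
```

View pics/scene0.png

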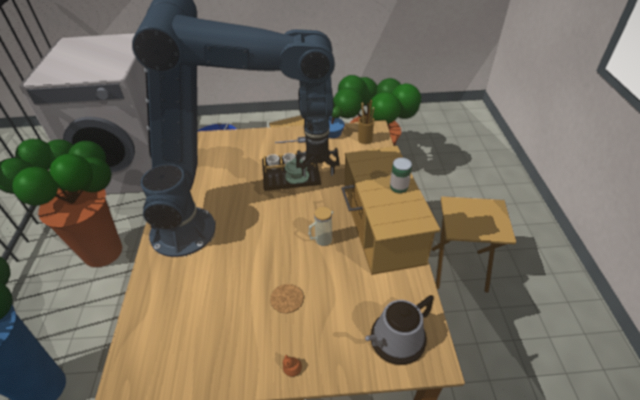

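View pics/side0.png

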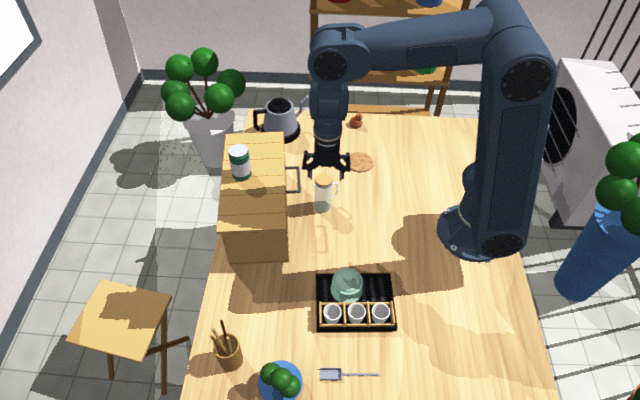

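The pitcher stands at about (0.534, -0.091), scene px (322,225), with its handle pointing to the robot. The coaster is at (0.393, -0.326), scene px (287,298), and the bar at (0.616, -0.053), scene px (352,197). The network's positions match what the pictures show.

```bash
cat > h.py <<'E'
from workcell import robot
import numpy as np,cv2
def cloud(p,m):
    v,u=np.nonzero(m&(p['depth']>0)); d=p['depth'][v,u]; K=p['intrinsics']
    x=(u-K[0,2])/K[0,0]; y=(v-K[1,2])/K[1,1]; xd,yd=x.copy(),y.copy()
    for _ in range(8):
        f=1+p['k1']*(x*x+y*y); x,y=xd/f,yd/f
    return (np.c_[x*d,y*d,d]-p['t'])@p['R']
def axis(P):
    q=P[:,:2]-P[:,:2].mean(0); w=np.linalg.eigh(q.T@q)[1][:,1]; return P[:,:2].mean(0),np.degrees(np.arctan2(w[1],w[0]))
E
python3 - <<'E'
from h import *
p=robot.capture('wrist');cv2.imwrite('pics/w0.png',p['color'])
for t in ['pitcher','coaster','bin_pull','bin_hinge','riser']:
    print(t,[(np.round(q['point'],3).tolist(),round(q['conf'],2)) for q in robot.place_of(p,t)[:2]])
for n in ['scene','side','wrist']:
    p=robot.capture(n)
    r=robot.trace(p,'pitcher')
    if r:
        P=cloud(p,r[0]['pixels']);print(n,'pitcher',len(P),r[0]['conf'])
        H=P[(P[:,2]>.02)&(P[:,2]<.125)]; d=H[:,:2]-[.534,-.091]; k=np.hypot(*d.T); g=(k>.04)&(k<.075); print('far pts',g.sum(),np.round(d[g].mean(0),3) if g.any() else '')
    r=robot.trace(p,'bin_pull')
    if r:
        P=cloud(p,r[0]['pixels']);B=P[(P[:,2]>.165)&(P[:,2]<.195)];print(n,'bar',len(B),np.round(np.median(P,0),3),axis(B) if len(B)>5 else '')
    m=np.ones((400,640),bool);P=cloud(p,m)
    T=P[(abs(P[:,2]-.2)<.006)&(P[:,0]>.6)&(P[:,0]<.95)&(abs(P[:,1])<.35)]
    if len(T)>200:
        b=cv2.minAreaRect(T[:,:2].astype(np.float32)*1000);print(n,'riser top',b)
E
```

```text
pitcher [([0.532, -0.089, 0.002], 0.91)]
coaster []
bin_pull []
bin_hinge [([0.661, -0.045, 0.023], 0.82)]
riser []
scene pitcher 677 0.79
far pts 37 [-0.045 -0.021]
scene bar 459 [ 0.747 -0.145  0.201] (array([ 0.7052601 , -0.13620563]), np.float64(122.91817646584481))
scene riser top ((767.2652587890625, -36.407928466796875), (213.14596557617188, 446.11767578125), 6.961538314819336)
side pitcher 594 0.68
far pts 12 [-0.033  0.   ]
side bar 1 [ 0.793 -0.019  0.275] 
side riser top ((762.8906860351562, -34.87016296386719), (207.94412231445312, 446.86651611328125), 6.8854756355285645)
wrist pitcher 6975 0.79
far pts 445 [-0.048 -0.017]
wrist bar 1644 [ 0.616 -0.     0.18 ] (array([ 0.62121804, -0.00450259]), np.float64(-146.9247123070037))
wrist riser top ((689.8222045898438, -23.188766479492188), (115.9330062866211, 321.4394226074219), 18.559560775756836)
```

View pics/w0.png

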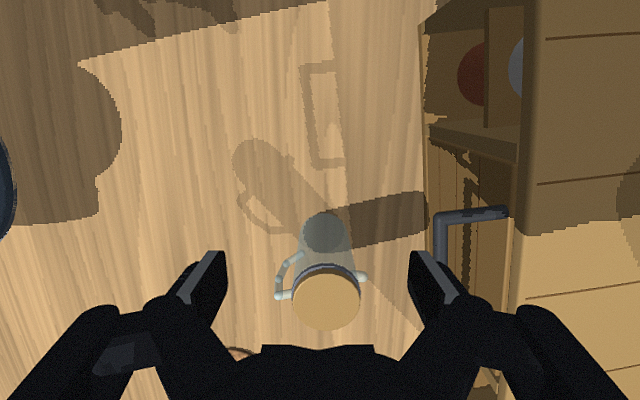

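The wrist picture shows the pitcher lid at px (326,300), its handle at (285,275) towards the robot and -y, and the bar handle at (440,230). The pitcher's yaw is about 19.5° and the riser's about 6.9°. I'll turn the jaws by -70° and go above the pitcher.

Request:
{"api": "jog_arm", "payload": {
  "deltas": [
    {"dx":0.1,"dy":-0.65,"yaw":-0.112,"grip":1},
    {"dx":0.1,"dy":-0.65,"yaw":-0.112,"grip":1},
    {"dx":0.1,"dy":-0.65,"yaw":-0.112,"grip":1},
    {"dx":0.1,"dy":-0.65,"yaw":-0.112,"grip":1},
    {"dx":0.1,"dy":-0.65,"yaw":-0.112,"grip":1}
  ],
  "grip_force": 40
}}

```text
invalid input
```

Request:
{"api": "jog_arm", "payload": {
  "deltas": [
    {"dy":-0.65,"yaw":-0.112,"grip":1},
    {"dy":-0.6,"yaw":-0.112,"grip":1},
    {"grip":1}
  ]
}}

```text
invalid input
```

```bash
python3 - <<'E'
from h import *
s=robot.state();print(np.round(s['joint_pos'],2),s['eef_pos'],s['eef_rot'])
from scipy.spatial.transform import Rotation as R
w=s['eef_rot'];z=R.from_quat(w,scalar_first=True).apply([0,0,1]);print('jaw',z,np.degrees(np.arctan2(z[1],z[0])))
p=robot.capture('wrist');cv2.imwrite('pics/w1.png',p['color'])
print([(np.round(q['point'],3).tolist(),round(q['conf'],2)) for q in robot.place_of(p,'pitcher')[:2]])
P=cloud(p,np.ones((400,640),bool));L=P[(P[:,2]>.140)&(P[:,2]<.155)&(np.hypot(P[:,0]-.533,P[:,1]+.09)<.06)]
print(len(L),cv2.minEnclosingCircle(L[:,:2].astype(np.float32)*1000) if len(L) else '')
r=robot.trace(p,'pitcher')
if r:
  P=cloud(p,r[0]['pixels']);H=P[(P[:,2]>.02)&(P[:,2]<.122)]; d=H[:,:2]-[.533,-.091]; k=np.hypot(*d.T); g=(k>.04)&(k<.075); print('far',g.sum(),d[g].mean(0))
E
```

```text
[ 0.    0.24 -0.01  1.32  0.    1.57] [5.24973090e-01 4.46992214e-06 2.56291365e-01] [ 7.07088370e-01 -2.30980867e-06  7.07125192e-01  1.33223809e-05]
jaw [ 9.99999998e-01  2.21076600e-05 -5.20741093e-05] 0.0012666756171025757
[([0.535, -0.088, -0.001], 0.58)]
3328 ((532.0218505859375, -88.47520446777344), 29.826210021972656)
far 426 [-0.04689693 -0.016732  ]
```

View pics/w1.png

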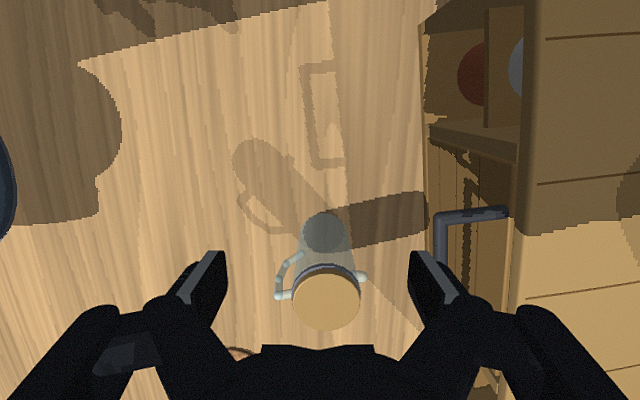

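The moves were refused and the arm hasn't moved, perhaps because every field is needed. I'll retry with full rows. The lid centre measures (0.532, -0.0885).

Request:
{"api": "jog_arm", "payload": {
  "deltas": [
    {"dx":0.1,"dy":-0.65,"dz":0,"yaw":-0.112,"grip":1},
    {"dx":0.1,"dy":-0.65,"dz":0,"yaw":-0.112,"grip":1},
    {"dx":0.1,"dy":-0.65,"dz":0,"yaw":-0.112,"grip":1},
    {"dx":0.1,"dy":-0.65,"dz":0,"yaw":-0.112,"grip":1},
    {"dx":0,"dy":-0.65,"dz":0,"yaw":-0.112,"grip":1}
  ],
  "grip_force": 40
}}

```text
time_s: 2.62
eef_pos: [0.5332, -0.066, 0.2563]
eef_rot: [0.636, 0.309, 0.636, -0.309]
ft_force: [-0.2, -0.5, -0.1]
finger_gap: 0.0851
```

Request:
{"api": "jog_arm", "payload": {
  "deltas": [
    {"dx":0,"dy":-0.56,"dz":0,"yaw":-0.11,"grip":1},
    {"dx":0,"dy":-0.56,"dz":0,"yaw":-0.1,"grip":1},
    {"dx":0,"dy":0,"dz":0,"yaw":0,"grip":1}
  ]
}}

```text
time_s: 3.0
eef_pos: [0.5332, -0.0898, 0.2562]
eef_rot: [0.574, 0.413, 0.574, -0.413]
ft_force: [1.0, -0.1, 0.3]
finger_gap: 0.0858
```

```bash
python3 - <<'E'
from h import *
s=robot.state();print(np.round(s['joint_pos'],2),s['eef_pos'],s['eef_rot'])
from scipy.spatial.transform import Rotation as R
z=R.from_quat(s['eef_rot'],scalar_first=True).apply([0,0,1]);print('jaw',np.degrees(np.arctan2(z[1],z[0])))
p=robot.capture('wrist');cv2.imwrite('pics/w2.png',p['color'])
P=cloud(p,np.ones((400,640),bool));L=P[(P[:,2]>.140)&(P[:,2]<.155)&(np.hypot(P[:,0]-.533,P[:,1]+.09)<.05)]
print(len(L),cv2.minEnclosingCircle(L[:,:2].astype(np.float32)*1000) if len(L) else '')
E
```

```text
[-0.17  0.27  0.02  1.33  0.    2.65] [ 0.53320341 -0.08980799  0.25619888] [ 0.57413334  0.41279014  0.57413068 -0.41273378]
jaw -71.42714428158493
4325 ((531.6041870117188, -89.21244812011719), 29.26811981201172)
```

View pics/w2.png

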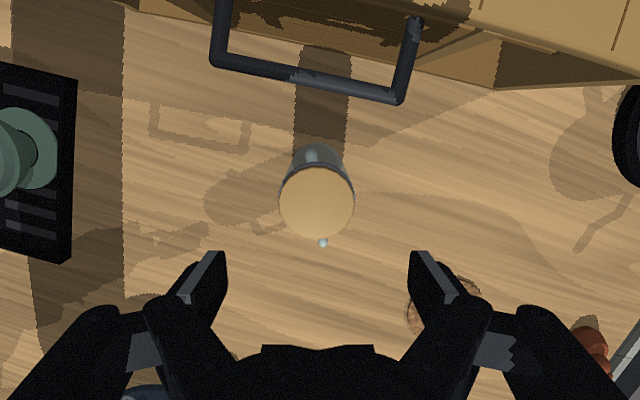

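The jaws at px (215,260) and (420,260) straddle the lid at (317,200), and the pitcher's handle shows at (323,243), in line with the gripper. Descending 135 mm and gripping.

Request:
{"api": "jog_arm", "payload": {
  "deltas": [
    {"dx":0,"dy":0,"dz":-1,"yaw":0,"grip":1},
    {"dx":0,"dy":0,"dz":-1,"yaw":0,"grip":1},
    {"dx":0,"dy":0,"dz":-1,"yaw":0,"grip":1},
    {"dx":0,"dy":0,"dz":-1,"yaw":0,"grip":1},
    {"dx":0,"dy":0,"dz":-1,"yaw":0,"grip":1}
  ]
}}

```text
time_s: 3.68
eef_pos: [0.5342, -0.087, 0.1552]
eef_rot: [0.58, 0.407, 0.578, -0.405]
ft_force: [0.1, -0.1, 0.0]
finger_gap: 0.0856
```

Request:
{"api": "jog_arm", "payload": {
  "deltas": [
    {"dx":-0.05,"dy":0,"dz":-0.9,"yaw":0,"grip":1},
    {"dx":0,"dy":0,"dz":-0.8,"yaw":0,"grip":1},
    {"dx":0,"dy":0,"dz":0,"yaw":0,"grip":0},
    {"dx":0,"dy":0,"dz":0,"yaw":0,"grip":0},
    {"dx":0,"dy":0,"dz":0,"yaw":0,"grip":0}
  ],
  "grip_force": 40
}}

```text
time_s: 4.3
eef_pos: [0.5332, -0.0849, 0.1203]
eef_rot: [0.583, 0.402, 0.581, -0.4]
ft_force: [-1.1, -0.2, -2.2]
finger_gap: 0.0614
```

Request:
{"api": "jog_arm", "payload": {
  "deltas": [
    {"dx":0,"dy":0,"dz":0,"yaw":0,"grip":0},
    {"dx":0,"dy":0,"dz":0.5,"yaw":0,"grip":0},
    {"dx":0,"dy":0,"dz":0.8,"yaw":0,"grip":0},
    {"dx":-0.2,"dy":-0.2,"dz":0.8,"yaw":0,"grip":0},
    {"dx":-0.4,"dy":-0.6,"dz":0.4,"yaw":0,"grip":0}
  ],
  "grip_force": 50
}}

```text
time_s: 4.92
eef_pos: [0.5206, -0.1005, 0.1733]
eef_rot: [0.583, 0.402, 0.582, -0.4]
ft_force: [0.4, -0.5, -2.7]
finger_gap: 0.0611
```

Request:
{"api": "jog_arm", "payload": {
  "deltas": [
    {"dx":-0.55,"dy":-0.95,"dz":0,"yaw":0,"grip":0},
    {"dx":-0.55,"dy":-0.95,"dz":0,"yaw":0,"grip":0},
    {"dx":-0.55,"dy":-0.95,"dz":0,"yaw":0,"grip":0},
    {"dx":-0.55,"dy":-0.95,"dz":0,"yaw":0,"grip":0},
    {"dx":-0.55,"dy":-0.95,"dz":0,"yaw":0,"grip":0}
  ]
}}

```text
time_s: 5.55
eef_pos: [0.4619, -0.2002, 0.1753]
eef_rot: [0.584, 0.402, 0.582, -0.399]
ft_force: [0.6, -0.1, -2.8]
finger_gap: 0.061
```

Request:
{"api": "jog_arm", "payload": {
  "deltas": [
    {"dx":-0.55,"dy":-1,"dz":0,"yaw":0,"grip":0},
    {"dx":-0.55,"dy":-1,"dz":0,"yaw":0,"grip":0},
    {"dx":-0.55,"dy":-1,"dz":0,"yaw":0,"grip":0},
    {"dx":-0.55,"dy":-1,"dz":0,"yaw":0,"grip":0},
    {"dx":-0.55,"dy":-1,"dz":0,"yaw":0,"grip":0}
  ]
}}

```text
time_s: 6.18
eef_pos: [0.4014, -0.3051, 0.1763]
eef_rot: [0.583, 0.402, 0.582, -0.4]
ft_force: [1.0, -0.4, -2.3]
finger_gap: 0.0609
```

Request:
{"api": "jog_arm", "payload": {
  "deltas": [
    {"dx":-0.5,"dy":-0.8,"dz":0,"yaw":0,"grip":0},
    {"dx":0,"dy":0,"dz":0,"yaw":0,"grip":0}
  ]
}}

```text
time_s: 6.42
eef_pos: [0.3891, -0.3232, 0.1766]
eef_rot: [0.583, 0.403, 0.581, -0.401]
ft_force: [0.1, -0.1, -2.2]
finger_gap: 0.061
```

```bash
python3 - <<'E'
from h import *
s=robot.state();print(s['time_s'],s['eef_pos'],s['finger_gap'])
for n in ['scene','wrist']:
    p=robot.capture(n);cv2.imwrite(f'pics/{n}3.png',p['color'])
    for t in ['pitcher','coaster']: print(n,t,[(np.round(q['point'],3).tolist(),round(q['conf'],2)) for q in robot.place_of(p,t)[:1]])
    r=robot.trace(p,'coaster')
    if r:
        P=cloud(p,r[0]['pixels']);P=P[P[:,2]<.02];print(len(P),np.median(P[:,2]),cv2.minEnclosingCircle(P[:,:2].astype(np.float32)*1000))
    P=cloud(p,np.ones((400,640),bool));L=P[(P[:,2]>.19)&(P[:,2]<.205)&(np.hypot(*(P[:,:2]-s['eef_pos'][:2]).T)<.05)]
    if len(L): print('lid',len(L),cv2.minEnclosingCircle(L[:,:2].astype(np.float32)*1000),L[:,2].max())
a=cv2.imread('pics/scene3.png')[220:360,200:400];cv2.imwrite('pics/c3.png',np.hstack([cv2.resize(a,(560,392)),]))
E
```

```text
6.425 [ 0.38909554 -0.32320039  0.17660789] 0.061048132327859495
scene pitcher [([0.39, -0.329, 0.057], 0.61)]
scene coaster [([0.391, -0.327, -0.005], 0.69)]
601 0.007870572548901195 ((396.5050964355469, -326.45745849609375), 56.87213897705078)
lid 54 ((390.0514221191406, -323.6821594238281), 39.49538803100586) 0.20489466739298423
wrist pitcher [([0.39, -0.323, 0.059], 0.6)]
wrist coaster []
5068 0.006078969604781066 ((392.9480895996094, -328.14947509765625), 55.28577423095703)
lid 10517 ((395.97723388671875, -320.48944091796875), 49.36528778076172) 0.20499997141124057
```

View pics/c3.png

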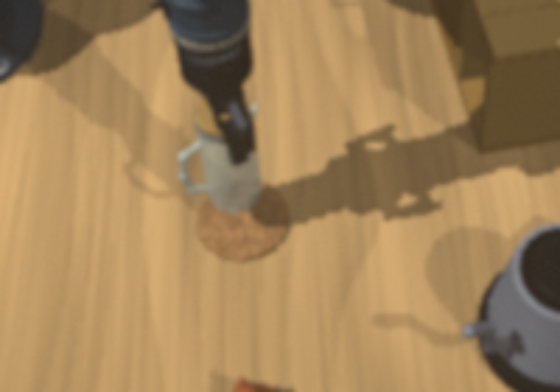

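The pitcher hangs upright above the coaster at crop px (230,175), with the coaster at (240,225). The offset left is about +4 mm in x and -5 mm in y. Contact is expected at TCP z of about 0.126.

Request:
{"api": "jog_arm", "payload": {
  "deltas": [
    {"dx":0.2,"dy":-0.25,"dz":-0.6,"yaw":0,"grip":0},
    {"dx":0,"dy":0,"dz":-0.7,"yaw":0,"grip":0},
    {"dx":0,"dy":0,"dz":-0.6,"yaw":0,"grip":0},
    {"dx":0,"dy":0,"dz":-0.3,"yaw":0,"grip":0},
    {"dx":0,"dy":0,"dz":-0.1,"yaw":0,"grip":0}
  ]
}}

```text
time_s: 7.45
eef_pos: [0.3947, -0.3262, 0.1262]
eef_rot: [0.583, 0.401, 0.583, -0.4]
ft_force: [-0.5, 0.2, -1.4]
finger_gap: 0.0609
```

Request:
{"api": "jog_arm", "payload": {
  "deltas": [
    {"dx":0,"dy":0,"dz":-0.06,"yaw":0,"grip":0},
    {"dx":0,"dy":0,"dz":-0.05,"yaw":0,"grip":0}
  ]
}}

```text
time_s: 7.7
eef_pos: [0.3951, -0.3263, 0.1257]
eef_rot: [0.584, 0.402, 0.582, -0.399]
ft_force: [-2.0, 2.5, 9.5]
finger_gap: 0.0609
```

The pitcher is down on the coaster (9.5 N). Opening, then straight up.

Request:
{"api": "jog_arm", "payload": {
  "deltas": [
    {"dx":0,"dy":0,"dz":0.02,"yaw":0,"grip":0.85},
    {"dx":0,"dy":0,"dz":0,"yaw":0,"grip":1},
    {"dx":0,"dy":0,"dz":0,"yaw":0,"grip":1},
    {"dx":0,"dy":0,"dz":0,"yaw":0,"grip":1}
  ]
}}

```text
time_s: 8.2
eef_pos: [0.3959, -0.3271, 0.1275]
eef_rot: [0.585, 0.402, 0.581, -0.4]
ft_force: [0.1, 0.2, 0.0]
finger_gap: 0.0857
```

Request:
{"api": "jog_arm", "payload": {
  "deltas": [
    {"dx":0,"dy":0,"dz":0.4,"yaw":0,"grip":1},
    {"dx":0,"dy":0,"dz":0.8,"yaw":0,"grip":1},
    {"dx":0,"dy":0,"dz":1,"yaw":0,"grip":1},
    {"dx":0,"dy":0,"dz":1,"yaw":0,"grip":1},
    {"dx":0,"dy":0,"dz":1,"yaw":0,"grip":1}
  ]
}}

```text
time_s: 8.82
eef_pos: [0.3952, -0.3265, 0.2145]
eef_rot: [0.584, 0.402, 0.582, -0.399]
ft_force: [0.0, -0.4, -0.5]
finger_gap: 0.0854
```

Request:
{"api": "jog_arm", "payload": {
  "deltas": [
    {"dx":0,"dy":0,"dz":1,"yaw":0,"grip":1},
    {"dx":0,"dy":0,"dz":1,"yaw":0.1,"grip":1},
    {"dx":0.5,"dy":0.5,"dz":0.7,"yaw":0.106,"grip":1},
    {"dx":0.8,"dy":1,"dz":0,"yaw":0.106,"grip":1},
    {"dx":0.8,"dy":1,"dz":0,"yaw":0.106,"grip":1}
  ]
}}

```text
time_s: 9.45
eef_pos: [0.4379, -0.2768, 0.2751]
eef_rot: [0.685, 0.187, 0.68, -0.185]
ft_force: [-0.3, 0.1, 0.9]
finger_gap: 0.0857
```

```bash
python3 - <<'E'
from h import *
s=robot.state();print(s['time_s'],s['eef_pos'],s['eef_rot'])
for n in ['scene']:
    p=robot.capture(n)
    for t in ['pitcher','coaster']: print(n,t,[(np.round(q['point'],3).tolist(),round(q['conf'],2)) for q in robot.place_of(p,t)[:1]])
    P=cloud(p,np.ones((400,640),bool));L=P[(P[:,2]>.146)&(P[:,2]<.162)&(np.hypot(P[:,0]-.395,P[:,1]+.327)<.06)]
    if len(L): print('lid',len(L),cv2.minEnclosingCircle(L[:,:2].astype(np.float32)*1000))
    cv2.imwrite('pics/c4.png',cv2.resize(p['color'][220:360,200:400],(560,392)))
E
```

```text
9.45 [ 0.43790678 -0.27684752  0.27513128] [ 0.6849107   0.1867527   0.67965589 -0.18463105]
scene pitcher [([0.396, -0.332, 0.008], 0.74)]
scene coaster [([0.392, -0.326, -0.006], 0.75)]
lid 274 ((401.25311279296875, -328.31988525390625), 33.53166961669922)
```

View pics/c4.png

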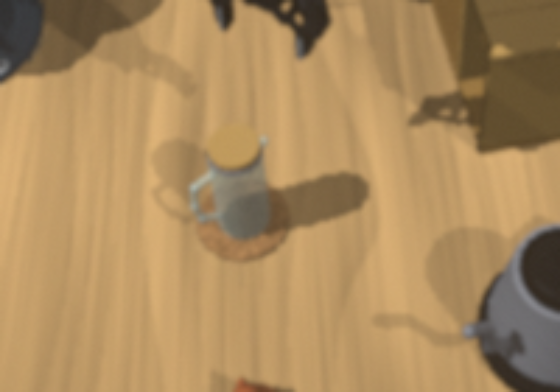

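The pitcher stands upright on the coaster, crop px (240,215), with cork visible all around its base. Now on to the bar, turning the jaws to the riser's yaw and narrowing them.

Request:
{"api": "jog_arm", "payload": {
  "deltas": [
    {"dx":0.8,"dy":1,"dz":0,"yaw":0.104,"grip":0.45},
    {"dx":0.8,"dy":1,"dz":0,"yaw":0.104,"grip":0.45},
    {"dx":0.8,"dy":1,"dz":0,"yaw":0.104,"grip":0.45},
    {"dx":0.8,"dy":1,"dz":0,"yaw":0.104,"grip":0.45},
    {"dx":0.8,"dy":1,"dz":0,"yaw":0,"grip":0.45}
  ]
}}

```text
time_s: 10.22
eef_pos: [0.5169, -0.1783, 0.2759]
eef_rot: [0.708, -0.041, 0.704, 0.043]
ft_force: [0.2, -0.1, -0.2]
finger_gap: 0.0388
```

Request:
{"api": "jog_arm", "payload": {
  "deltas": [
    {"dx":0.8,"dy":1,"dz":0,"yaw":0,"grip":0.45},
    {"dx":0.8,"dy":1,"dz":0,"yaw":0,"grip":0.45},
    {"dx":0.8,"dy":1,"dz":0,"yaw":0,"grip":0.45},
    {"dx":0.6,"dy":1,"dz":0,"yaw":0,"grip":0.45},
    {"dx":0,"dy":0,"dz":0,"yaw":0,"grip":0.45}
  ]
}}

```text
time_s: 10.85
eef_pos: [0.5778, -0.0989, 0.2762]
eef_rot: [0.708, -0.035, 0.705, 0.036]
ft_force: [-0.9, 0.5, 0.1]
finger_gap: 0.0385
```

```bash
cat > bar.py <<'E'
from h import *
import sys
from scipy.spatial.transform import Rotation as R
s=robot.state();z=R.from_quat(s['eef_rot'],scalar_first=True).apply([0,0,1]);print(s['time_s'],s['eef_pos'],'jaw',np.degrees(np.arctan2(z[1],z[0])),s['finger_gap'],np.round(s['joint_pos'],2))
p=robot.capture('wrist');cv2.imwrite(sys.argv[1],p['color'])
for t in ['bin_pull','bin_hinge']: print(t,[(np.round(q['point'],3).tolist(),round(q['conf'],2)) for q in robot.place_of(p,t)[:1]])
P=cloud(p,np.ones((400,640),bool));B=P[(P[:,2]>.160)&(P[:,2]<.190)&(P[:,0]>.59)&(P[:,0]<.65)&(abs(P[:,1]+.053)<.075)]
u=np.array([np.cos(.12),np.sin(.12)]);v=np.array([-u[1],u[0]]);D=B[:,:2]-[.662,-.048]
a,b=D@u,D@v
for lo in np.arange(-.07,.07,.02):
    g=(b>=lo)&(b<lo+.02)
    if g.sum()>5: print(round(lo+.01,3),g.sum(),np.round(np.percentile(a[g],[5,50,95]),3),np.round(np.percentile(B[g,2],[50,95]),3))
E
python3 bar.py pics/w5.png
```

```text
10.85 [ 0.57776533 -0.09887875  0.27622307] jaw 5.7971167389259906 0.03854934106583599 [-0.17  0.34  0.18  1.41  0.    1.3 ]
bin_pull [([0.612, -0.056, 0.18], 0.65)]
bin_hinge [([0.662, -0.046, 0.022], 0.89)]
-0.06 598 [-0.051 -0.036 -0.02 ] [0.18  0.182]
-0.04 355 [-0.052 -0.049 -0.044] [0.18  0.182]
-0.02 388 [-0.053 -0.049 -0.044] [0.18  0.182]
0.0 389 [-0.053 -0.049 -0.044] [0.18  0.182]
0.02 438 [-0.053 -0.049 -0.044] [0.18  0.182]
0.04 696 [-0.053 -0.047 -0.012] [0.18  0.182]
0.06 887 [-0.051 -0.029 -0.008] [0.18  0.182]
```

View pics/w5.png

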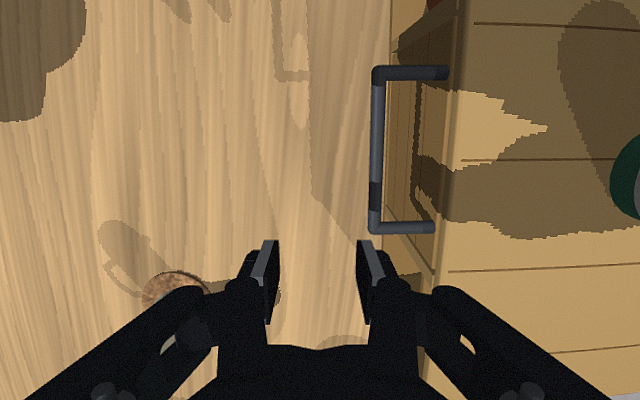

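The bar runs from px (380,70) to (375,228), and the jaws are at (265,270) and (370,270), narrowed to 38 mm. Depth puts the bar's middle at (0.614, -0.054), which agrees with the network.

Request:
{"api": "jog_arm", "payload": {
  "deltas": [
    {"dx":0.6,"dy":0.75,"dz":0,"yaw":0.01,"grip":0.45},
    {"dx":0.6,"dy":0.75,"dz":-0.3,"yaw":0,"grip":0.45},
    {"dx":0.6,"dy":0.75,"dz":-0.5,"yaw":0,"grip":0.45},
    {"dx":0,"dy":0,"dz":-0.4,"yaw":0,"grip":0.45},
    {"dx":0,"dy":0,"dz":0,"yaw":0,"grip":0.45}
  ]
}}

```text
time_s: 11.62
eef_pos: [0.6148, -0.0529, 0.25]
eef_rot: [0.707, -0.04, 0.705, 0.041]
ft_force: [-0.2, -0.5, 0.3]
finger_gap: 0.0383
```

```bash
python3 bar.py pics/w6.png
```

```text
11.625 [ 0.61479829 -0.0529178   0.25004514] jaw 6.582383612392395 0.038263593347133903 [-0.09  0.4   0.21  1.37  0.    1.37]
bin_pull [([0.612, -0.054, 0.178], 0.67)]
bin_hinge [([0.659, -0.046, 0.021], 0.76)]
-0.06 660 [-0.05  -0.035 -0.021] [0.18  0.182]
-0.04 377 [-0.053 -0.048 -0.043] [0.18  0.182]
-0.02 402 [-0.052 -0.048 -0.043] [0.18  0.181]
0.0 438 [-0.052 -0.048 -0.043] [0.18  0.182]
0.02 484 [-0.053 -0.048 -0.043] [0.18  0.182]
0.04 696 [-0.052 -0.046 -0.013] [0.18  0.182]
0.06 1077 [-0.05  -0.029 -0.008] [0.18  0.182]
```

View pics/w6.png

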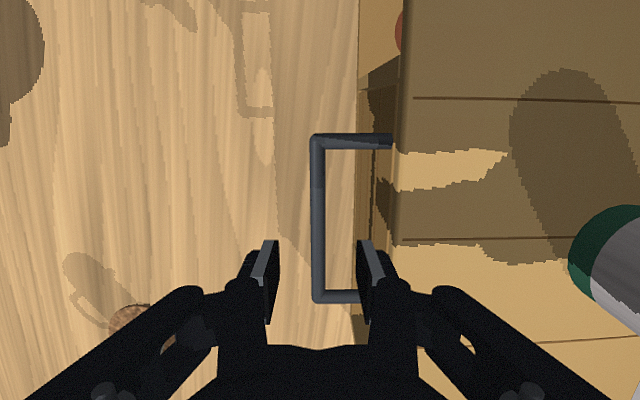

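The bar at px x=318 lies midway between the jaws (272 and 360). The rear finger is in the gap before the panel. Descending 68 mm.

Request:
{"api": "jog_arm", "payload": {
  "deltas": [
    {"dx":0,"dy":0,"dz":-0.8,"yaw":0,"grip":0.45},
    {"dx":0,"dy":0,"dz":-1,"yaw":0,"grip":0.45},
    {"dx":0,"dy":0,"dz":-0.9,"yaw":0,"grip":0.45},
    {"dx":0,"dy":0,"dz":-0.5,"yaw":0,"grip":0.45},
    {"dx":0,"dy":0,"dz":0,"yaw":0,"grip":0.45}
  ]
}}

```text
time_s: 12.4
eef_pos: [0.6153, -0.0554, 0.1887]
eef_rot: [0.709, -0.039, 0.703, 0.04]
ft_force: [-0.2, 0.9, 0.5]
finger_gap: 0.0386
```

Request:
{"api": "jog_arm", "payload": {
  "deltas": [
    {"dx":0,"dy":0,"dz":-0.3,"yaw":0,"grip":0.45},
    {"dx":0,"dy":0,"dz":0,"yaw":0,"grip":0},
    {"dx":0,"dy":0,"dz":0,"yaw":0,"grip":0},
    {"dx":0,"dy":0,"dz":0,"yaw":0,"grip":0},
    {"dx":0,"dy":0,"dz":0,"yaw":0,"grip":0}
  ],
  "grip_force": 60
}}

```text
time_s: 13.02
eef_pos: [0.6155, -0.0557, 0.1842]
eef_rot: [0.71, -0.039, 0.702, 0.039]
ft_force: [-1.1, 0.5, -1.1]
finger_gap: 0.0076
```

Request:
{"api": "jog_arm", "payload": {
  "deltas": [
    {"dx":0,"dy":0,"dz":0,"yaw":0,"grip":0},
    {"dx":-0.33,"dy":-0.04,"dz":-0.11,"yaw":0,"grip":0},
    {"dx":-0.33,"dy":-0.04,"dz":-0.12,"yaw":0,"grip":0},
    {"dx":-0.32,"dy":-0.04,"dz":-0.13,"yaw":0,"grip":0},
    {"dx":-0.32,"dy":-0.04,"dz":-0.15,"yaw":0,"grip":0}
  ]
}}

```text
time_s: 13.65
eef_pos: [0.5923, -0.0586, 0.1759]
eef_rot: [0.714, -0.04, 0.698, 0.04]
ft_force: [3.9, 1.1, 1.4]
finger_gap: 0.0081
```

```bash
cat > ang.py <<'E'
from h import *
import sys
s=robot.state();e=s['eef_pos'];print(s['time_s'],e,s['ft_force'],s['finger_gap'])
out=(np.array([.6615,-.048])-e[:2])@[.993,.12]; print('angle from tcp out',np.degrees(np.arcsin(out/.1604))-16.3,' from tcp z',np.degrees(np.arccos((e[2]-.0075-.022)/.1604))-16.3)
for n in sys.argv[1:]:
    p=robot.capture(n);cv2.imwrite(f'pics/{n}{s["time_s"]:.2f}.png',p['color'])
    for t in ['bin_pull','bin_hinge','pitcher']: 
        for q in robot.place_of(p,t)[:1]:
            x=np.array(q['point']);d=x-[.6615,-.048,.022];o=-(d[:2]@[.993,.12]);print(n,t,x.round(3),round(q['conf'],2),'ang',np.degrees(np.arctan2(o,d[2]))-16.3)
E
python3 ang.py scene side
```

```text
13.65 [ 0.59230502 -0.05856822  0.17586311] [3.92973959 1.11569836 1.35851497] 0.008079222443294867
angle from tcp out 9.56656727103774  from tcp z 7.848499374924334
scene bin_hinge [ 0.659 -0.054  0.025] 0.9 ang 29.750462261658964
scene pitcher [ 0.396 -0.332  0.006] 0.75 ang 76.69684078579438
side bin_pull [ 0.591 -0.061  0.166] 0.5 ang 10.032543648882996
side bin_hinge [ 0.44   0.522 -0.001] 0.59 ang 82.2460493737452
side pitcher [ 0.395 -0.33   0.002] 0.62 ang 77.51394107153472
```

The bin opens with the bar held, at about 9°, with about 4 N of spring. Continuing along the arc.

Request:
{"api": "jog_arm", "payload": {
  "deltas": [
    {"dx":-0.31,"dy":-0.04,"dz":-0.16,"yaw":0,"grip":0},
    {"dx":-0.31,"dy":-0.04,"dz":-0.17,"yaw":0,"grip":0},
    {"dx":-0.3,"dy":-0.04,"dz":-0.18,"yaw":0,"grip":0},
    {"dx":-0.29,"dy":-0.04,"dz":-0.19,"yaw":0,"grip":0},
    {"dx":0,"dy":0,"dz":0,"yaw":0,"grip":0}
  ]
}}

```text
time_s: 14.68
eef_pos: [0.5686, -0.0614, 0.1626]
eef_rot: [0.715, -0.04, 0.697, 0.04]
ft_force: [4.7, 0.8, 3.2]
finger_gap: 0.0078
```

```bash
python3 ang.py side
```

```text
14.675 [ 0.56856343 -0.06141843  0.16264208] [4.71790938 0.80098756 3.23257671] 0.007840162991324943
angle from tcp out 19.530402082736803  from tcp z 17.594806394622513
side bin_pull [ 0.57  -0.062  0.156] 0.67 ang 18.261199698349255
side bin_hinge [ 0.661 -0.047  0.022] 0.77 ang 105.29177137163094
side pitcher [ 0.397 -0.331  0.002] 0.89 ang 77.56110977480272
```

Request:
{"api": "jog_arm", "payload": {
  "deltas": [
    {"dx":-0.26,"dy":-0.03,"dz":-0.19,"yaw":0,"grip":0},
    {"dx":-0.25,"dy":-0.03,"dz":-0.2,"yaw":0,"grip":0},
    {"dx":-0.24,"dy":-0.03,"dz":-0.21,"yaw":0,"grip":0},
    {"dx":-0.23,"dy":-0.03,"dz":-0.22,"yaw":0,"grip":0},
    {"dx":-0.22,"dy":-0.03,"dz":-0.23,"yaw":0,"grip":0}
  ]
}}

```text
time_s: 15.5
eef_pos: [0.5458, -0.0642, 0.1421]
eef_rot: [0.715, -0.04, 0.696, 0.04]
ft_force: [5.9, 2.4, 2.5]
finger_gap: 0.0078
```

Request:
{"api": "jog_arm", "payload": {
  "deltas": [
    {"dx":0,"dy":0,"dz":0,"yaw":0,"grip":0},
    {"dx":0,"dy":0,"dz":0,"yaw":0,"grip":0}
  ]
}}

```text
time_s: 15.75
eef_pos: [0.5452, -0.0643, 0.1414]
eef_rot: [0.715, -0.04, 0.697, 0.04]
ft_force: [3.1, 2.0, 2.3]
finger_gap: 0.0077
```

```bash
python3 ang.py side scene wrist; python3 - <<'E'
from h import *
p=robot.capture('side')
# panel plane: points in front of riser at the bin, top edge region
for n in ['side','scene','wrist']:
    p=robot.capture(n);P=cloud(p,np.ones((400,640),bool));d=P-[.6615,-.048,.022]
    o=-(d[:,:2]@[.993,.12]);y=d[:,:2]@[-.12,.993];g=(abs(y)<.085)&(o>.008)&(o<.125)&(d[:,2]>.0)&(d[:,2]<.19)
    th=np.degrees(np.arctan2(o[g],d[g,2]));h,b=np.histogram(th,np.arange(0,80,4));print(n,g.sum(),dict(zip(b[:-1].astype(int).tolist(),h.tolist())))
E
ls pics
```

```text
15.75 [ 0.54521911 -0.06428205  0.14140237] [3.07638715 1.98002761 2.33937168] 0.007693681104828065
angle from tcp out 30.758500985528688  from tcp z 29.461577767264675
side bin_pull [ 0.546 -0.064  0.136] 0.49 ang 29.525472320701265
side bin_hinge [ 0.662 -0.047  0.022] 0.8 ang -126.58174911719827
side pitcher [ 0.397 -0.332  0.002] 0.67 ang 77.59881535867879
scene bin_pull [0.34  0.342 0.005] 0.55 ang 77.23080772742324
scene bin_hinge [ 0.661 -0.053  0.022] 0.74 ang 87.64914751844677
scene pitcher [ 0.396 -0.333  0.007] 0.63 ang 76.5864931267583
wrist bin_pull [ 0.544 -0.066  0.135] 0.57 ang 30.107001269402854
wrist bin_hinge [ 0.662 -0.048  0.023] 0.59 ang -64.46652743718211
side 1122 {0: 2, 4: 50, 8: 59, 12: 71, 16: 127, 20: 205, 24: 347, 28: 80, 32: 54, 36: 21, 40: 42, 44: 60, 48: 4, 52: 0, 56: 0, 60: 0, 64: 0, 68: 0, 72: 0}
scene 754 {0: 7, 4: 41, 8: 64, 12: 78, 16: 88, 20: 157, 24: 106, 28: 58, 32: 40, 36: 31, 40: 52, 44: 28, 48: 4, 52: 0, 56: 0, 60: 0, 64: 0, 68: 0, 72: 0}
wrist 43515 {0: 46, 4: 457, 8: 415, 12: 409, 16: 1885, 20: 4459, 24: 9622, 28: 11631, 32: 5801, 36: 1903, 40: 2081, 44: 4749, 48: 57, 52: 0, 56: 0, 60: 0, 64: 0, 68: 0, 72: 0}
c3.png
c4.png
scene0.png
scene13.65.png
scene15.75.png
scene3.png
side0.png
side13.65.png
side14.68.png
side15.75.png
w0.png
w1.png
w2.png
w5.png
w6.png
wrist15.75.png
wrist3.png
```

Three measures put the bin at 29.5–30.8°. A last look before handing in.

View pics/side15.75.png

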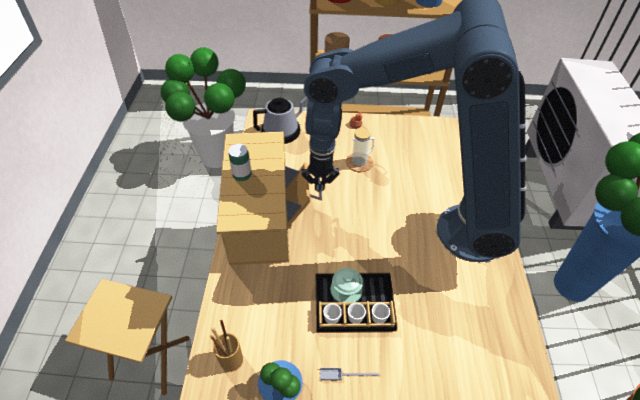

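The bin is tilted out, px (293,195), with the gripper on the bar at (318,185). The pitcher stands on the coaster at (362,150), and the tray, cups, tin, scoop and tea pet look unmoved.

```bash
python3 -c "
from h import *
robot.job_done(); s=robot.state(); print(s['time_s'],s['eef_pos'],s['ft_force'],s['finger_gap'])"
```

```text
the job is handed in; nothing more can be done
the job is handed in; nothing more can be done
```

The pitcher is standing upright on the cork coaster, released. The bin is drawn open to about 30° and the gripper is still holding its bar. I handed the job in at about 16.5 s of the 51 s.

- **Pitcher:** I lowered it until it touched down (9.5 N), then let go. Its centre is about 4–7 mm from the coaster's centre, and up to 26 mm would still leave the base wholly on the cork. The picture showed cork all around the base.
- **Bin:** I drew it open in one steady pull along its arc, with no regrasp. My measures gave 29.5° and 30.1° from the networks, and 29.5° and 30.8° from the arm's own position. No reading along the way came near 40°. The hold was steady at about 4 N.
- **Everything else:** the tray, gaiwan, cups, tin, scoop and tea pet looked unmoved in the last picture. I did not measure them again.

**Checks that failed or disagreed:**
- The first two move calls were refused because their rows left out some fields. Nothing moved.
- The gripper read a 7.7 mm opening on the 10 mm bar. I take this as an offset in the reading, because the bar followed the hand all the way.
- The scene camera's network missed the bar once. At the end it reported the bar over at the tray, which I discarded.
- My depth histogram of the open panel was too spread out to confirm the angle by itself.
- The state could not be read after handing in, so the final second is not checked.

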